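# Vial into the push-to-open drawer

### The job

Put the amber vial that stands on the bench away in the small push-to-open drawer unit. Press the drawer's front gently inward until its touch latch lets go and the drawer springs fully out, stand the vial upright in the drawer's empty well, then press the front in again until it latches shut. Press with feeling (never harder than 15 N on the drawer), and leave the other vial and the other things on the bench undisturbed.

Things in the scene. Friction and masses are not known exactly. Their poses are not given: they have to be found in the camera images.
- cabinet: White bench-top drawer unit, a box 180 (x) x 200 (y) x 100 mm high, fixed to the bench. Origin: centre of its underside, at bench height. Its -x side is the front, towards the robot; the drawer comes out along -x. Push-push latch inside: a press past the trip depth frees the shut drawer; pressing the open drawer over 7 mm past its latched place, then letting go, catches it.
- drawer (a joint): Travel in m: 0 latched, 0.075 fully out, negative when pressed in past the latched place. A spring pushes it out (4 N latched, 1.5 N out; damped, 40 N per m/s; out in under 3 s). Trip depth: 6.5 to 24.5 mm past the latched place, different each time, not visible. 1.5 mm behind it is a buffer: the force along a slow press, under 7 N till there, then rises about 10 N per mm.
- drawer_push (a point): Centre of the small aluminium disc on the drawer's grey handle-less front: the place to press, 60 mm above the bench, on the outer face; moves with the drawer. Axes as the cabinet (press along +x). Front: 178 mm wide, 14 to 88 mm above the bench, 30 mm thick; latched, its face is 120 mm from the cabinet's origin, 30 mm in front of the carcass, into which it slides when pressed.
- empty_well (a point): Centre of the floor of the drawer's empty round well (at the cabinet's +y side), 24 mm above the bench; moves with the drawer. 28 mm wide, 18 mm deep, rim 42 mm above the bench; the drawer's side wall, 38 mm above the bench, is 42 mm beside its centre. Drawer fully out: it is 37 mm in front of the carcass and 38 mm behind the front panel.
- vial_2: The vial to put away: amber glass with a pale cap, 23 mm diameter, 57 mm tall, 30 g, standing upright on the open bench to the robot's left. Origin: centre of its underside; z up along it.
- vial_1: A similar, slightly smaller vial (21 mm diameter, 53 mm tall) that already stands in the drawer's other well. Origin: centre of its underside. To be left standing there.
- pot_1: Bystander: clear lidded pot, 32 mm diameter, 58 mm tall, on the bench left of the vial. Origin: centre of its underside.
- beaker_3: Bystander: glass beaker, 60 mm wide, 83 mm tall, on the bench behind the vial. Origin: centre of its underside.
- petri_2: Bystander: petri dish, 94 mm wide, 16 mm tall, on the bench to the robot's right. Origin: centre of its underside.
- full_well (a point): The same point of the drawer's other well, 76 mm from the empty one towards the cabinet's -y; the smaller vial stands in it.
Things that resemble listed ones, but are neither listed nor needed, are in the scene too. What is shaped like the vial_2 but black is not meant.

How it is judged:
By the outcome, as a careful person would: the job done as asked, in the order asked, and still so for the second after the job is handed in, with the robot touching nothing.
It also fails if it takes over 67 s, if anything falls off the work surface, if the arm or the gripper's body presses on something with over 40 N, if the wrist force passes 120 N, or if a joint passes its speed limit or range.

### The arm

A 6-joint arm with a two-finger parallel gripper is mounted at the origin on a cart in front of the work surface, level with it; the furniture and walls round the work are solid. World frame = base frame: x ahead of the robot, y to its left, z up, the work surface at z = 0. Lengths are in mm, angles in rad, forces in N, time in s.
With the tool pointing down it reaches from about 350 to 875 mm from the base axis. Payload 4.2 kg.
Tool frame: the origin (TCP) lies at the very end of the fingers, on their centre line; the grasp point (between the pads) lies 19 mm behind it; z points along the fingers, y is the line along which they close (so a half turn about z gives the same grasp; the last joint's range is limited). The gripper opens to 85 mm and grips with 20 to 120 N. Pads are 22 mm wide; open, the fingers measure 114 mm over their backs; the gripper's body (76 mm by 85 mm) begins 54 mm behind the grasp point. The pads swing forward as they close: fully open they stand 13 mm farther back than shut.
Start: joints at [1.466, 0.385, 0.008, 0, -1.194, -0.259], TCP at [222.36, 584.085, 231.312] pointing down, gripper open.
Joint ranges: [-3.14, 3.14], [-1.21, 2.06], [-1.07, 1.41], [-3.16, 2.05], [-2.99, -0.16], [-3.1, 3.1]. Speed limits (rad/s): [2.79, 2.79, 3.14, 3.14, 3.14, 3.14].

### API

Orientations are given as a unit quaternion [x, y, z, w].
In Python, from bench import arm, viewer gives the robot as it stands. The module is installed in compiled form; this text tells all that it offers.
- The arm moves only by the shell command python3 -m jog 'ROWS' [OPENING]. ROWS is rows parted by semicolons, their numbers by spaces, 1 to 10 of them, each of 6 numbers: dx, dy, dz in mm, then a rotation vector rx, ry, rz in rad; each row is the pose to reach, as a shift and turn from the pose commanded when the command began, along the tool's axes at that moment; what a row does not reach only later rows make up. A row lasts 1/10 s, in which the tool goes at most 50 mm and 0.15 rad, less where a joint would pass 70% of its speed; a pose out of reach is approached as far as the arm can. OPENING is the finger opening in mm, set as the command begins (- or left out keeps the last). The fingers move at their own pace and stop on an object; the grip force is fixed at half the most. Time passes only in rows, so rows that do not move let the fingers close. It prints the time, the measured TCP pose, the force, the opening and the grip force at its end.
- arm.read_state(): the state, without advancing time (a new reading comes with each control period).
- viewer.get_image(name): name is "scene" or "top"; returns (picture, depth): 480x640x3 uint8, blue, green, red; 480x640 float32, mm along the optical axis (not along the pixel's ray), 0 where there is no reading.
- viewer.get_calibration(name): a dict with "K" (3x3 intrinsics, pixels), "rvec" (rotation vector, rad) and "tvec" (3), from world to camera coordinates, as OpenCV has them. Camera axes: x right, y down, z forward; pixel columns grow to the right and rows downward; lengths in mm; the calibration is good to about 2 mm. A picture is of the moment at which its call begins. get_calibration takes no time and is no camera call.
- arm.job_done(): hands the job in; it is judged then, once.
The state is a dict: "clock": time; "joints": joint angles; "joint_vel": joint speeds; "joint_efforts": joint torques, N m; "position": TCP position; "ee_rot": TCP orientation; "contact_force": force on the tool from outside, world axes, zero at the start; "wrist_torque": the same for the moment, N m; "gripper_width": finger opening in mm; "grasp_force": force on a finger pad.
Only numpy, scipy, OpenCV 4.12 (cv2) and the standard library are available. Lean on these libraries where they do the work, as an engineer would, in place of code of your own. Each camera call takes 0.05 s, during which the arm holds its last target. There are 200 camera calls.

## Working session

There is one attempt and no reset: what is moved stays moved. The work goes in short steps, Python scripts to look and compute and a shell command to move; the robot and the scene stay as the last step left them, time stands still between calls to the robot, and variables do not carry over. Pictures are saved under pics/ and viewed, at most 10 in all, crops included, and the job is handed in when it is done.

```bash
mkdir -p pics
cat > h.py <<'E'
import numpy as np, cv2
from bench import arm, viewer
from scipy.spatial.transform import Rotation as R
def cal(n):
    c=viewer.get_calibration(n); return np.array(c["K"],float),cv2.Rodrigues(np.array(c["rvec"],float))[0],np.array(c["tvec"],float).ravel()
def ray(n,u,v,z):
    K,Rm,t=cal(n); o=-Rm.T@t; d=Rm.T@np.linalg.inv(K)@[u,v,1]; return o+d*(z-o[2])/d[2]
def cloud(n,depth):
    K,Rm,t=cal(n); v,u=np.mgrid[:480,:640]; p=np.stack([(u-K[0,2])/K[0,0]*depth,(v-K[1,2])/K[1,1]*depth,depth],-1)
    return (p-t)@Rm
def tool(dw):
    s=arm.read_state(); return R.from_quat(s["ee_rot"]).inv().apply(dw)
E
python3 - <<'E'
from h import *
for n in("scene","top"):
    p,d=viewer.get_image(n); cv2.imwrite(f"pics/{n}0.png",p); np.save(n+"d.npy",d)
    K,Rm,t=cal(n); print(n,K[0,0],-Rm.T@t)
s=arm.read_state(); print(s["clock"],s["position"],R.from_quat(s["ee_rot"]).as_matrix().round(3),s["gripper_width"])
E
```

```text
scene 448.2456072883858 [186.32619969 596.44516221 731.15968342]
top 544.6512504726376 [ 409.0148344    29.22667384 1430.68913622]
0.1 [222.19032842 583.61549712 230.33842497] [[ 0.934 -0.356 -0.001]
 [-0.356 -0.934 -0.002]
 [ 0.     0.002 -1.   ]] 85.30654542428476
```

View pics/scene0.png

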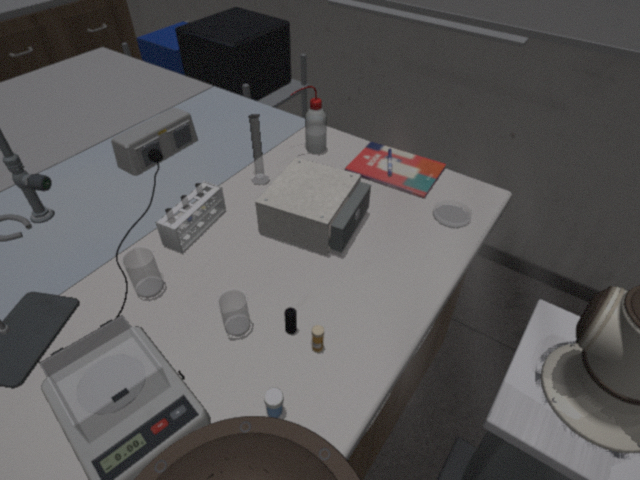

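View pics/top0.png

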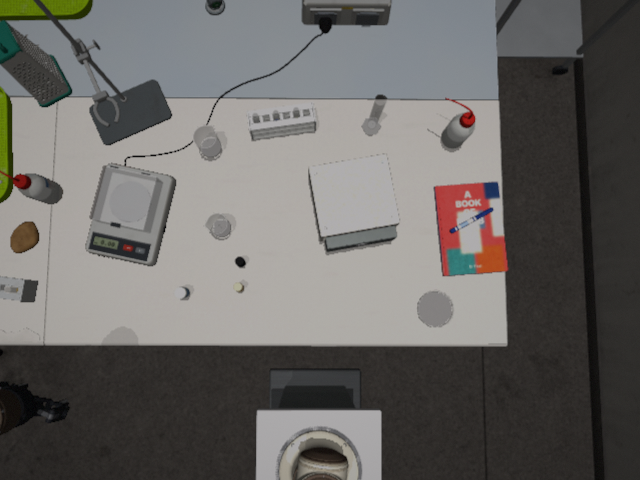

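The scene view shows the amber vial with a pale cap at (317,338), the black look-alike at (291,320) and the pot at (274,402). The beaker is at (235,313) and the cabinet's grey front at (350,215). In the top view the amber vial is at (239,287), the black one at (240,262), the pot at (183,293) and the cabinet at (355,200).
What could be taken for vial_2: amber (317,338), black (291,320), pot (274,402). I choose the amber one and check it in a crop.

Run:
```python
from h import *
s=cv2.imread("pics/scene0.png"); t=cv2.imread("pics/top0.png")
a=cv2.resize(s[290:430,250:350],None,fx=4,fy=4,interpolation=cv2.INTER_CUBIC)
b=cv2.resize(t[245:305,170:265],None,fx=4,fy=4,interpolation=cv2.INTER_CUBIC)
c=np.zeros((560,790,3),np.uint8); c[:,:400]=a; c[:240,405:785]=b
e=cv2.resize(t[220:260,310:405],None,fx=4,fy=4); c[250:410,405:785]=e
cv2.imwrite("pics/crop1.png",c)
D=np.load("topd.npy"); P=cloud("top",D)
m=(abs(P[...,2]-100)<8); m[:, :300]=0; m[:,410:]=0; m[:140]=0;m[260:]=0
q=P[m]; print(len(q), q[:,2].mean())
n,l,st,ce=cv2.connectedComponentsWithStats(m.astype(np.uint8)); k=1+np.argmax(st[1:,4]); print(st[k],cv2.minAreaRect(np.float32(P[l==k][:,:2])))
print("bench z",np.median(P[300:330,250:400,2]))
for z,u,v in((57,239,287),(55,240,262),(58,183,293),(83,220,222)): print(ray("top",u,v,z).round(1))
S=cloud("scene",np.load("scened.npy"))
for u,v in((318,330),(291,311),(274,394)): print(u,v,S[v,u].round(1))
m=(abs(S[...,2]-100)<6)&(S[...,1]<200)&(S[...,1]>-200)
n,l,st,ce=cv2.connectedComponentsWithStats(m.astype(np.uint8)); k=1+np.argmax(st[1:,4]); print(st[k],cv2.minAreaRect(np.float32(S[l==k][:,:2])),cv2.boxPoints(cv2.minAreaRect(np.float32(S[l==k][:,:2]))))
```

```text
5776 100.39887773889635
[ 308  153   92   85 5699] ((684.7241821289062, -86.02073669433594), (192.3406524658203, 201.5323486328125), 10.436657905578613)
bench z 0.2588052347519825
[459.8 200.5  57. ]
[523.  199.4  55. ]
[444.2 340.2  58. ]
[620.7 247.6  83. ]
318 330 [459.6 208.5  57.8]
291 311 [526.6 201.4  55.6]
274 394 [445.9 349.9  59.3]
[ 255  157  106   69 4172] ((688.788330078125, -82.83370971679688), (181.18544006347656, 203.19020080566406), 10.370803833007812) [[ 5.8138666e+02  7.9334831e-01]
 [ 6.1796454e+02 -1.9907739e+02]
 [ 7.9619000e+02 -1.6646077e+02]
 [ 7.5961212e+02  3.3409973e+01]]
```

View pics/crop1.png

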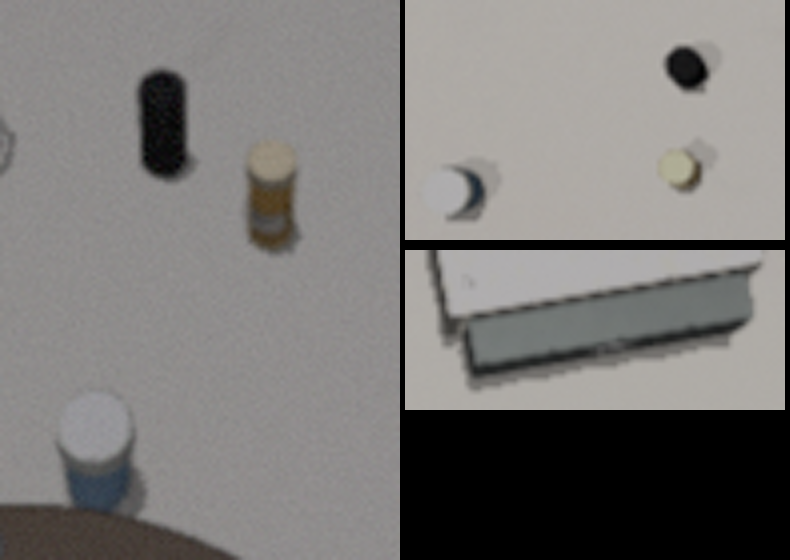

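The crop confirms the choice: the amber glass vial with a pale cap stands at about (270,195) in the crop, clearly apart from the black one and the white-lidded blue pot. Next I work out the vector to a standoff in front of the disc.

```bash
cat >> h.py <<'E'
YAW=np.radians(10.4); X=np.array([np.cos(YAW),np.sin(YAW),0]); Y=np.array([-X[1],X[0],0]); C=np.array([689.5,-84,0])
def go(p):
    s=arm.read_state(); d=np.array(p)-s["position"]; M=R.from_quat(s["ee_rot"]); T=R.from_matrix(np.c_[X,-Y,[0,0,-1]])
    print("shift",M.inv().apply(d).round(1),"rot",(M.inv()*T).as_rotvec().round(3),"t",s["clock"])
def cab():
    s=arm.read_state(); q=s["position"]-C; print("cab x,y,z",(q@X).round(2),(q@Y).round(2),q[2].round(2),"Fx",(s["contact_force"]@X).round(2),"F",s["contact_force"].round(1))
E
python3 -c "
from h import *
go(C-161*X+[0,0,230])"
```

```text
shift [536.7 541.1   1.4] rot [ 0.002  0.    -0.545] t 0.1
```

```bash
python3 -m jog '34 34 0 0 0 -0.03; 68 68 0 0 0 -0.07; 102 102 0 0 0 -0.1; 136 136 0 0 0 -0.14; 170 170 0 0 0 -0.17; 204 204 0 0 0 -0.2; 238 238 0 0 0 -0.24; 272 272 0 0 0 -0.27; 306 306 0 0 0 -0.3; 340 340 0 0 0 -0.34' 0
python3 -c "
from h import *
go(C-161*X+[0,0,230])"
```

```text
clock: 1.1
position: [419.2, 143.4, 231.3]
ee_rot: [1.0, -0.011, 0.0, -0.0]
contact_force: [1.8, 0.4, -0.7]
gripper_width: 0.1
grasp_force: 0.0
shift [117.5 254.    1.3] rot [-0.    -0.    -0.203] t 1.1
```

```bash
python3 -m jog '20 43 0 0 0 -0.04; 40 85 0 0 0 -0.08; 60 127 0 0 0 -0.12; 80 170 0 0 0 -0.16; 100 212 0 0 0 -0.203; 117.5 254 0 0 0 -0.203; 117.5 254 50 0 0 -0.203; 117.5 254 100 0 0 -0.203; 117.5 254 150 0 0 -0.203; 117.5 254 180 0 0 -0.203'
python3 -c "
from h import *
go(C-161*X+[0,0,50]);cab()"
```

```text
clock: 2.1
position: [527.8, -111.7, 47.3]
ee_rot: [0.996, 0.089, -0.003, -0.0]
contact_force: [0.1, -0.0, -0.1]
gripper_width: -0.1
grasp_force: 0.0
shift [ 3.1  1.9 -2.7] rot [-0.001  0.006 -0.004] t 2.1
cab x,y,z -164.1 1.93 47.35 Fx 0.14 F [ 0.1 -0.  -0.1]
```

```bash
cat > ok.py <<'E'
# prints the state; exit 1 when the press force has risen past the bound
import sys; from h import *
s=arm.read_state(); f=-(s["contact_force"]@X); print("x",((s["position"]-C)@X).round(2),"F",f.round(2)); sys.exit(f>float(sys.argv[1]))
E
python3 -m jog '4 -1.9 -3 0 0 0; 8 -1.9 -3 0 0 0; 12 -1.9 -3 0 0 0; 16 -1.9 -3 0 0 0; 18 -1.9 -3 0 0 0;18 -1.9 -3 0 0 0' && python3 -c "
from h import *
cab()" && python3 ok.py 2 && python3 -m jog '1.5 0 0 0 0 0; 3 0 0 0 0 0;4 0 0 0 0 0; 4 0 0 0 0 0' >/dev/null && python3 ok.py 1.5 && python3 -m jog '1 0 0 0 0 0;2 0 0 0 0 0; 2 0 0 0 0 0' >/dev/null && python3 ok.py 1.5&& python3 -m jog '1 0 0 0 0 0;2 0 0 0 0 0; 2 0 0 0 0 0' >/dev/null && python3 ok.py 1.5&& python3 -m jog '1 0 0 0 0 0;2 0 0 0 0 0; 2 0 0 0 0 0' >/dev/null && python3 ok.py 1.5&& python3 -m jog '1 0 0 0 0 0;2 0 0 0 0 0; 2 0 0 0 0 0' >/dev/null && python3 ok.py 1.5
```

```text
clock: 2.7
position: [548.7, -106.1, 55.3]
ee_rot: [0.996, 0.09, 0.001, 0.0]
contact_force: [0.0, -0.3, 0.5]
gripper_width: -0.3
grasp_force: 0.0
cab x,y,z -142.48 3.63 55.27 Fx -0.05 F [ 0.  -0.3  0.5]
x -142.48 F 0.05False
```

```bash
sed -i 's/sys.exit(f/sys.exit(int(f/; s/\[1\]))$/[1])))/' ok.py
python3 -m jog '1.5 2 3 0 0 0; 3 3.6 5 0 0 0;4 3.6 5 0 0 0; 4 3.6 5 0 0 0' >/dev/null && python3 ok.py 1.5 && python3 -m jog '1 0 0 0 0 0;2 0 0 0 0 0; 2 0 0 0 0 0' >/dev/null && python3 ok.py 1.5&& python3 -m jog '1 0 0 0 0 0;2 0 0 0 0 0; 2 0 0 0 0 0' >/dev/null && python3 ok.py 1.5&& python3 -m jog '1 0 0 0 0 0;2 0 0 0 0 0; 2 0 0 0 0 0' >/dev/null && python3 ok.py 1.5&& python3 -m jog '1 0 0 0 0 0;2 0 0 0 0 0; 2 0 0 0 0 0' >/dev/null && python3 ok.py 1.5
python3 -c "
from h import *
cab();print(arm.read_state()['clock'])"
```

```text
x -139.28 F 1.0
x -137.08 F -0.46
x -135.1 F -0.39
x -133.07 F 0.63
x -131.97 F 2.5
cab x,y,z -131.97 0.04 49.29 Fx -2.5 F [-2.5 -0.1  2. ]
4.3
```

```bash
python3 -m jog '1 0 0 0 0 0;2 0 0 0 0 0;2 0 0 0 0 0' >/dev/null && python3 ok.py 7.5 && python3 -m jog '1 0 0 0 0 0;2 0 0 0 0 0; 2 0 0 0 0 0' >/dev/null && python3 ok.py 7.5&& python3 -m jog '1 0 0 0 0 0;2 0 0 0 0 0; 2 0 0 0 0 0' >/dev/null && python3 ok.py 7.5&& python3 -m jog '0.5 0 0 0 0 0;1 0 0 0 0 0;1 0 0 0 0 0' >/dev/null && python3 ok.py 7.5&& python3 -m jog '0.4 0 0 0 0 0;0.7 0 0 0 0 0;0.7 0 0 0 0 0' >/dev/null && python3 ok.py 7.5&& python3 -m jog '0.4 0 0 0 0 0;0.7 0 0 0 0 0;0.7 0 0 0 0 0' >/dev/null && python3 ok.py 7.5&& python3 -m jog '0.4 0 0 0 0 0;0.7 0 0 0 0 0;0.7 0 0 0 0 0' >/dev/null && python3 ok.py 7.5
python3 -c "
from h import *
cab();print(arm.read_state()['clock'])"
```

```text
x -129.89 F 4.88
x -127.25 F 4.36
x -125.08 F 5.19
x -124.2 F 4.47
x -123.55 F 4.0
x -122.83 F 5.12
x -122.17 F 4.76
cab x,y,z -122.17 -0.02 49.25 Fx -4.76 F [-4.6 -1.1  3.3]
6.4
```

```bash
python3 -m jog '0.4 0 0 0 0 0;0.8 0 0 0 0 0' >/dev/null && python3 ok.py 7.3 && python3 -m jog '0.4 0 0 0 0 0;0.8 0 0 0 0 0' >/dev/null && python3 ok.py 7.3 && python3 -m jog '0.4 0 0 0 0 0;0.8 0 0 0 0 0' >/dev/null && python3 ok.py 7.3 && python3 -m jog '0.4 0 0 0 0 0;0.8 0 0 0 0 0' >/dev/null && python3 ok.py 7.3 && python3 -m jog '0.4 0 0 0 0 0;0.8 0 0 0 0 0' >/dev/null && python3 ok.py 7.3 && python3 -m jog '0.4 0 0 0 0 0;0.8 0 0 0 0 0' >/dev/null && python3 ok.py 7.3 && python3 -m jog '0.4 0 0 0 0 0;0.8 0 0 0 0 0' >/dev/null && python3 ok.py 7.3 && python3 -m jog '0.4 0 0 0 0 0;0.8 0 0 0 0 0' >/dev/null && python3 ok.py 7.3
python3 -c "
from h import *
cab();print(arm.read_state()['clock'])"
```

```text
x -121.41 F 5.35
x -120.63 F 5.26
x -119.81 F 4.34
x -118.98 F 5.53
x -118.19 F 4.64
x -117.38 F 4.38
x -116.6 F 5.41
x -115.78 F 5.93
cab x,y,z -115.78 -0.04 49.29 Fx -5.93 F [-5.9 -0.6  2.4]
8.0
```

```bash
python3 -m jog '0.4 0 0 0 0 0;0.8 0 0 0 0 0' >/dev/null && python3 ok.py 7.5 && python3 -m jog '0.4 0 0 0 0 0;0.8 0 0 0 0 0' >/dev/null && python3 ok.py 7.5 && python3 -m jog '0.4 0 0 0 0 0;0.8 0 0 0 0 0' >/dev/null && python3 ok.py 7.5 && python3 -m jog '0.4 0 0 0 0 0;0.8 0 0 0 0 0' >/dev/null && python3 ok.py 7.5 && python3 -m jog '0.4 0 0 0 0 0;0.8 0 0 0 0 0' >/dev/null && python3 ok.py 7.5 && python3 -m jog '0.4 0 0 0 0 0;0.8 0 0 0 0 0' >/dev/null && python3 ok.py 7.5 && python3 -m jog '0.4 0 0 0 0 0;0.8 0 0 0 0 0' >/dev/null && python3 ok.py 7.5 && python3 -m jog '0.4 0 0 0 0 0;0.8 0 0 0 0 0' >/dev/null && python3 ok.py 7.5
python3 -c "
from h import *
cab();print(arm.read_state()['clock'])"
```

```text
x -114.98 F 5.09
x -114.15 F 5.52
x -113.41 F 6.07
x -112.58 F 5.35
x -112.4 F 7.17
x -112.34 F 8.31
cab x,y,z -112.34 -0.04 49.28 Fx -8.31 F [-8.3 -1.   4.4]
9.2
```

The force rose while the travel stalled, so the buffer is reached and the latch must have tripped. I retreat now.

```bash
python3 -m jog '-10 0 0 0 0 0;-40 0 0 0 0 0;-80 0 0 0 0 0;-120 0 0 0 0 0;-150 0 0 0 0 0;-150 0 -50 0 0 0;-150 0 -100 0 0 0;-150 -40 -130 0 0 0;-150 -90 -150 0 0 0;-150 -140 -170 0 0 0' 85
python3 -m jog '0 -40 0 0 0 0;20 -80 0 0 0 0;20 -80 0 0 0 0;20 -80 0 0 0 0;20 -80 0 0 0 0;20 -80 0 0 0 0;20 -80 0 0 0 0;20 -80 0 0 0 0;20 -80 0 0 0 0;20 -80 0 0 0 0'
cat > look.py <<'E'
import sys; from h import *
for n in("scene","top"):
    p,d=viewer.get_image(n); cv2.imwrite(f"pics/{n}{sys.argv[1]}.png",p); np.save(n+"d.npy",d)
s=cv2.imread(f"pics/scene{sys.argv[1]}.png"); t=cv2.imread(f"pics/top{sys.argv[1]}.png")
c=np.zeros((600,800,3),np.uint8); c[:360,:]=cv2.resize(s[170:350,220:420],(400,360)).repeat(1,0)[:, :].__class__ and cv2.resize(s[160:340,200:600],(800,360))
c[360:,:]=cv2.resize(t[190:310,170:570],(800,240)); cv2.imwrite(f"pics/crop{sys.argv[1]}.png",c)
print(arm.read_state()["clock"],arm.read_state()["position"])
E
sed -i 's/cv2.resize(s\[170.*__class__ and //' look.py; python3 look.py 2
```

```text
clock: 10.2
position: [410.5, 1.8, 218.6]
ee_rot: [0.996, 0.089, 0.004, -0.001]
contact_force: [0.7, 0.2, -0.6]
gripper_width: 84.9
grasp_force: 0.0
clock: 11.2
position: [414.5, 82.0, 216.5]
ee_rot: [0.996, 0.089, 0.0, -0.0]
contact_force: [-0.1, -0.0, 0.5]
gripper_width: 85.2
grasp_force: 0.0
11.3 [414.5000387   82.13181007 216.45634546]
```

View pics/crop2.png

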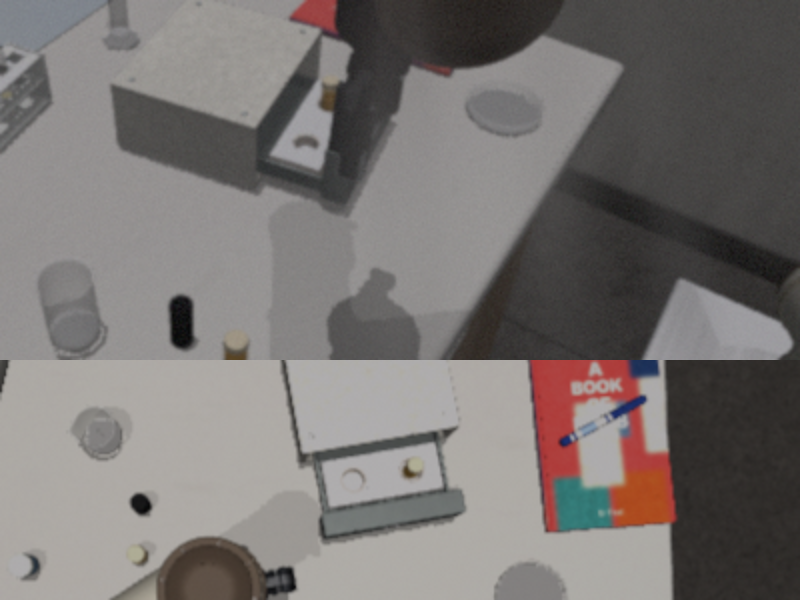

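The drawer is out: the empty well is at top (346,250) and scene (352,231), vial_1 is still standing, and the amber vial is at top (238,287) and scene (318,332).

Run:
```python
from h import *
s=cv2.imread("pics/scene2.png"); t=cv2.imread("pics/top2.png")
def cap(im,n,x0,y0,x1,y1,z):
    h=cv2.cvtColor(im,cv2.COLOR_BGR2HSV)[y0:y1,x0:x1]
    m=((h[...,1]>35)&(h[...,2]>120)&(h[...,0]>15)&(h[...,0]<40)).astype(np.uint8)
    k,l,st,ce=cv2.connectedComponentsWithStats(m); i=1+np.argmax(st[1:,4]); u,v=ce[i]+[x0,y0]; print(n,st[i],u.round(1),v.round(1),ray(n,u,v,z).round(1))
cap(t,"top",225,275,250,297,57); cap(s,"scene",300,315,335,345,57)
s0=cv2.imread("pics/scene0.png");t0=cv2.imread("pics/top0.png")
cap(s0,"scene",300,315,335,345,57);cap(t0,"top",225,275,250,297,57)
cap(t,"top",365,235,390,260,77)
print(ray("top",346.5,250,42),ray("scene",352.5,231.5,42))
w=C-X*(90+37)+Y*38; print("model well",w, "x' y' of rays",[((ray(*a)-C)@X,(ray(*a)-C)@Y) for a in(("top",346.5,250,42),("scene",352.5,231.5,42))])
c=np.zeros((480,800,3),np.uint8); c[:, :400]=cv2.resize(t[235:265,333:358],(400,480),interpolation=cv2.INTER_CUBIC); c[:,400:]=cv2.resize(s[214:244,335:360],(400,480),interpolation=cv2.INTER_CUBIC); cv2.imwrite("pics/well.png",c)
# cabinet front-panel top edge line check: panel points z~88
P=cloud("top",np.load("topd.npy")); 
for z in(88,100):
    m=(abs(P[...,2]-z)<4); m[:,:300]=0;m[:,405:]=0;m[:150]=0;m[270:]=0
    k,l,st,ce=cv2.connectedComponentsWithStats(m.astype(np.uint8)); i=1+np.argmax(st[1:,4]); print(z,st[i],cv2.minAreaRect(np.float32(P[l==i][:,:2])))
```

```text
top [ 9  8  8  9 39] 237.7 286.6 [460.8 203.7  57. ]
scene [12 10 12 10 81] 317.6 329.8 [460.7 208.1  57. ]
scene [12 11 12  9 85] 317.4 329.8 [461.  208.4  57. ]
top [ 9  8  8  9 45] 237.6 286.5 [461.2 204.   57. ]
top [ 8  4  8  8 43] 377.1 242.2 [ 572.5 -145.5   77. ]
[556.23447448 -71.28649008  42.        ] [557.04538344 -66.18938241  42.        ]
model well [557.72669569 -69.55021556   0.        ] x' y' of rays [(np.float64(-128.78113700099996), np.float64(36.561624413163884)), (np.float64(-127.06342456586104), np.float64(41.428609509439156))]
88 [330 254  72  16 559] ((513.177001953125, -116.3315200805664), (29.979934692382812, 177.70468139648438), 10.012874603271484)
100 [ 308  153   92   84 4816] ((690.317138671875, -84.60796356201172), (181.12843322753906, 200.44570922851562), 10.35840129852295)
```

View pics/well.png

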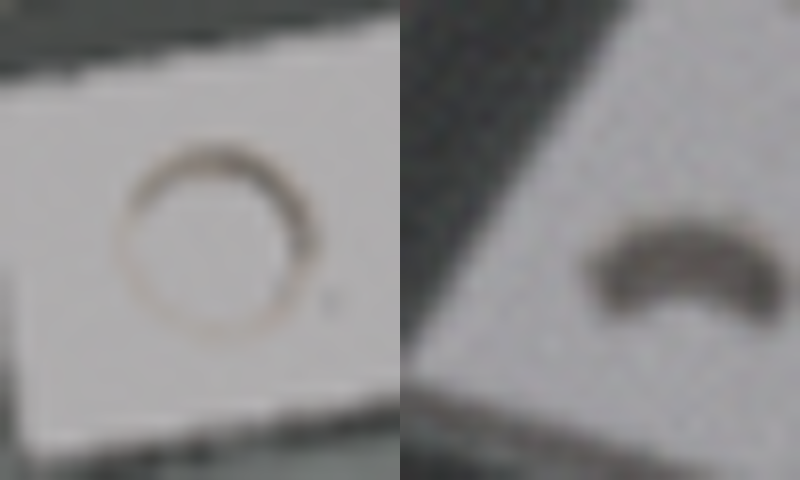

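The well rim is a clean circle centred at top pixel (346.0,249.7); the scene view gives about (352.3,231.6). The two views differ by the same 4.4 mm in y for both vial and well, so I use the mean: vial (461,206), well (557.3,-68.8).

```bash
python3 -c "
from h import *
go([461,206,110]);go([461,206,24])"
```

```text
shift [  67.8 -113.6  106.5] rot [-0.    -0.    -0.002] t 11.3
shift [  67.8 -113.6  192.5] rot [-0.    -0.    -0.002] t 11.3
```

```bash
python3 -m jog '20 -36 20 0 0 0;40 -72 40 0 0 0;67.8 -113.6 70 0 0 0;67.8 -113.6 106 0 0 0;67.8 -113.6 106 0 0 0; 67.8 -113.6 106 0 0 0;67.8 -113.6 106 0 0 0' 60; python3 -c "
from h import *
go([461,206,24])"
```

```text
clock: 12.0
position: [461.7, 206.1, 112.2]
ee_rot: [0.996, 0.09, 0.001, -0.001]
contact_force: [0.0, 0.1, 0.9]
gripper_width: 60.1
grasp_force: 0.0
shift [-1.   0.1 88.2] rot [-0.001 -0.003 -0.002] t 12.0
```

```bash
python3 -m jog '-0.7 0 30 0 0 0;-0.7 0 60 0 0 0;-0.7 0 80 0 0 0;-0.7 0 87 0 0 0;-0.7 0 87 0 0 0;-0.7 0 87 0 0 0'; python3 -m jog '0 0 0 0 0 0;0 0 0 0 0 0;0 0 0 0 0 0;0 0 0 0 0 0;0 0 0 0 0 0;0 0 0 0 0 0;0 0 0 0 0 0;0 0 0 0 0 0' 10
```

```text
clock: 12.6
position: [461.4, 206.6, 25.2]
ee_rot: [0.996, 0.09, 0.002, -0.001]
contact_force: [0.4, 0.6, 0.4]
gripper_width: 59.8
grasp_force: 0.0
clock: 13.4
position: [460.8, 206.3, 24.3]
ee_rot: [0.996, 0.09, 0.001, -0.0]
contact_force: [-0.5, -0.9, 5.8]
gripper_width: 21.3
grasp_force: 58.6
```

```bash
python3 -m jog '0 0 -30 0 0 0;0 0 -80 0 0 0;0 0 -130 0 0 0;0 0 -136 0 0 0'; python3 -c "
from h import *
go([557.3,-68.8,160])"
```

```text
clock: 13.8
position: [463.5, 208.2, 165.9]
ee_rot: [0.996, 0.09, 0.006, -0.003]
contact_force: [0.4, 0.5, -0.6]
gripper_width: 20.8
grasp_force: 58.7
shift [ 42.5 289.4   4.8] rot [-0.006 -0.012 -0.001] t 13.8
```

```bash
python3 -m jog '6 40 0 0 0 0;12 80 0 0 0 0;18 120 0 0 0 0;25 160 0 0 0 0;31 200 0 0 0 0;37 240 0 0 0 0;41 270 0 0 0 0;44 288 0 0 0 0;44 288 0 0 0 0;44 288 0 0 0 0'; python3 -c "
from h import *
go([557.3,-68.8,100])"
```

```text
clock: 14.8
position: [554.4, -69.7, 158.6]
ee_rot: [0.996, 0.089, -0.001, -0.0]
contact_force: [-0.1, 1.0, -0.6]
gripper_width: 21.4
grasp_force: 58.9
shift [ 3.2 -0.4 58.6] rot [-0.     0.001 -0.003] t 14.8
```

```bash
python3 -m jog '3 0 20 0 0 0;3 0 45 0 0 0;3 0 65 0 0 0;3 0 75 0 0 0;3 0 75 0 0 0;3 0 75 0 0 0;3 0 75 0 0 0'
python3 - <<'E'
from h import *
go([557.3,-68.8,48])
p,d=viewer.get_image("scene"); cv2.imwrite("pics/s3.png",p); np.save("scened.npy",d)
cv2.imwrite("pics/s3c.png",cv2.resize(p[170:260,300:420],(800,600),interpolation=cv2.INTER_CUBIC))
E
```

```text
clock: 15.5
position: [558.7, -68.7, 85.7]
ee_rot: [0.996, 0.09, 0.001, 0.0]
contact_force: [0.2, 0.1, -0.5]
gripper_width: 21.3
grasp_force: 58.8
shift [-1.5 -0.2 37.7] rot [ 0.    -0.002 -0.002] t 15.5
```

View pics/s3c.png

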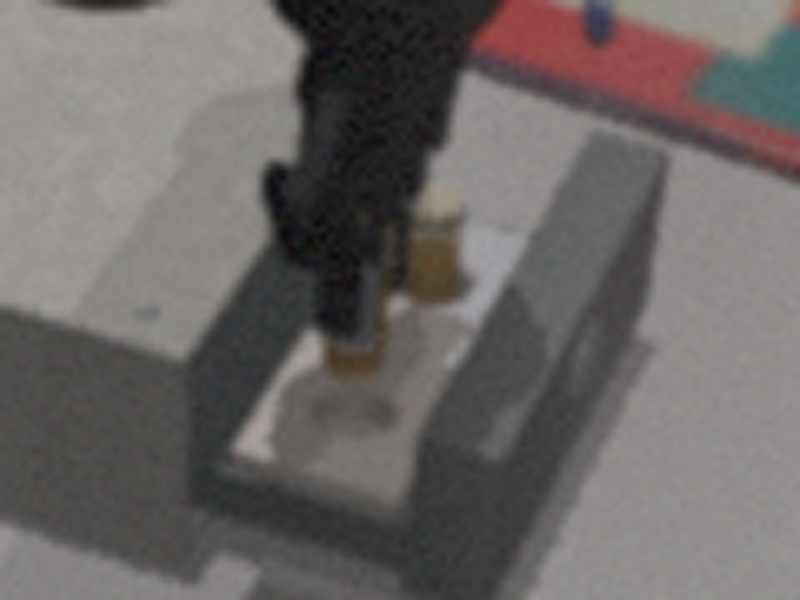

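The vial is held upright over the drawer, its base at crop (355,378). The well below is in shadow at about (350,410), and vial_1 stands at (438,250). I check the offset by rays.

Run:
```python
from h import *
z=85.7-24.3
v=ray("scene",353.0,223.6,z); w=ray("scene",352.3,231.6,42); d=w-v; print(v.round(1),w.round(1),(d@X).round(1),(d@Y).round(1))
K,Rm,t=cal("scene")
for p in([557.3,-68.8+2.2,42],[558.7,-66.5,z]):
    q=K@(Rm@np.array(p)+t); print(q[:2]/q[2])
```

```text
[559.7 -70.7  61.4] [557.2 -65.6  42. ] -1.6 5.4
[352.50074411 231.35759335]
[352.41015247 224.78231607]
```

Run:
```python
from h import *
a=cv2.imread("pics/scene2.png").astype(int); b=cv2.imread("pics/s3.png").astype(int)
K,Rm,t=cal("scene"); th=np.linspace(0,6.283,90)
def circ(c,r):
    p=np.stack([c[0]+r*np.cos(th),c[1]+r*np.sin(th),0*th+c[2]],1); q=(p@Rm.T+t)@K.T; q=q[:,:2]/q[:,2:]; return q.min(0).round(1),q.max(0).round(1)
print("rim pred at mean+0,2.2",circ([557.3,-68.8,42],14),circ([557.3,-66.6,42],14))
print("well rows 224..238 cols 350-355 mean", a[222:240,350:355].mean((1,2)).round(0))
print("well cols 343..363 rows 228-231", a[228:231,343:363].mean((0,2)).round(0))
print("base pred", circ([558.7,-68.7,61.4],11.5))
print("vial rows 216..236 R-B", (b[216:236,351:356,2]-b[216:236,351:356,0]).mean(1).round(0))
print("vial cols 342..364 R-B", (b[221:226,342:364,2]-b[221:226,342:364,0]).mean(0).round(0))
```

```text
rim pred at mean+0,2.2 (array([346.9, 226.7]), array([359.1, 235. ])) (array([346.4, 227.3]), array([358.6, 235.5]))
well rows 224..238 cols 350-355 mean [160. 160. 160. 160. 157. 139. 105.  88.  86.  92. 110. 145. 159. 161.
 161. 162. 161. 161.]
well cols 343..363 rows 228-231 [160. 160. 159. 148. 133. 116.  99.  95.  94.  93.  91.  93.  97. 104.
 115. 134. 152. 158. 159. 160.]
base pred (array([347.8, 220.9]), array([358. , 227.7]))
vial rows 216..236 R-B [-1. -1. -1. -0. -0.  2. 13. 30. 37. 33. 26. 16.  7.  6.  5.  6.  7.  7.
  8.  8.]
vial cols 342..364 R-B [ 2.  5.  9. 10. 11. 11. 17. 26. 27. 25. 25. 22. 22. 23. 24. 17.  9.  7.
  7.  8.  7.  8.]
```

Run:
```python
from h import *
a=cv2.imread("pics/scene0.png").astype(int)
K,Rm,t=cal("scene"); th=np.linspace(0,6.283,90)
def circ(c,r):
    p=np.stack([c[0]+r*np.cos(th),c[1]+r*np.sin(th),0*th+c[2]],1); q=(p@Rm.T+t)@K.T; q=q[:,:2]/q[:,2:]; return q.min(0).round(1),q.max(0).round(1)
for y in(204,206.2,208.2): print(y,circ([461,y,0],11.5),circ([461,y,57],10.6))
d=a[...,2]-a[...,0]
print("rows 322..357", d[322:358,315:321].mean(1).round(0))
print("cols 307..330", d[343:348,307:330].mean(0).round(0))
```

```text
204 (array([312.7, 340.8]), array([324.8, 351.2])) (array([313. , 323.4]), array([324.7, 333.1]))
206.2 (array([312. , 341.6]), array([324.2, 352. ])) (array([312.3, 324.2]), array([324., 334.]))
208.2 (array([311.4, 342.3]), array([323.6, 352.8])) (array([311.6, 324.9]), array([323.4, 334.7]))
rows 322..357 [ 2.  3.  6. 16. 24. 25. 25. 25. 24. 25. 25. 24. 21. 16. 16. 28. 43. 46.
 45. 48. 42. 29. 10.  5.  6. 11. 25. 35. 34. 22.  9.  3.  3.  4.  4.  3.]
cols 307..330 [ 2.  3.  3.  2.  7. 14. 10.  9. 11. 11. 12. 13. 11. 14. 23. 23. 10.  4.
  3.  2.  3.  2.  3.]
```

```bash
python3 -m jog '-1.5 -1 5 0 0 0;-1.5 -1 10 0 0 0;-1.5 -1 14 0 0 0;-1.5 -1 14 0 0 0;-1.5 -1 14 0 0 0' >/dev/null; python3 -c "
from h import *
go([557,-68,48]);cab()"
python3 -m jog '0 0 2 0 0 0;0 0 4 0 0 0;0 0 6 0 0 0;0 0 6 0 0 0'
```

```text
shift [ 0.9 -0.3 22.2] rot [ 0.     0.    -0.002] t 16.05
cab x,y,z -128.35 39.39 70.22 Fx -0.78 F [-0.7 -0.3 -1.5]
clock: 16.45
position: [556.0, -68.4, 64.1]
ee_rot: [0.996, 0.089, -0.0, -0.0]
contact_force: [0.3, -0.9, -1.0]
gripper_width: 21.3
grasp_force: 58.8
```

```bash
python3 -m jog '0.7 0 1 0 0 0;0.7 0 3 0 0 0;0.7 0 5 0 0 0;0.7 0 7 0 0 0;0.7 0 7 0 0 0' ; python3 -c "
from h import *
go([557,-68.3,48.8]);cab()"
```

```text
clock: 16.95
position: [556.6, -68.3, 57.1]
ee_rot: [0.996, 0.089, -0.0, -0.0]
contact_force: [-0.9, -0.3, -1.4]
gripper_width: 21.2
grasp_force: 58.8
shift [0.4 0.1 8.3] rot [-0.     0.001 -0.002] t 16.95
cab x,y,z -127.86 39.48 57.05 Fx -0.9 F [-0.9 -0.3 -1.4]
```

```bash
python3 -m jog '0 0 2 0 0 0;0 0 4 0 0 0;0 0 6 0 0 0;0 0 7 0 0 0;0 0 7.5 0 0 0;0 0 7.5 0 0 0' ; python3 -c "
from h import *
cab()"
```

```text
clock: 17.55
position: [556.9, -68.2, 49.9]
ee_rot: [0.996, 0.089, -0.0, 0.0]
contact_force: [0.7, -0.0, -1.1]
gripper_width: 21.6
grasp_force: 58.8
cab x,y,z -127.6 39.44 49.87 Fx 0.73 F [ 0.7 -0.  -1.1]
```

```bash
python3 -m jog '0 0 0.6 0 0 0;0 0 1.2 0 0 0;0 0 1.2 0 0 0' |grep -E "pos|contact"; python3 -m jog '0 0 0.4 0 0 0;0 0 0.7 0 0 0;0 0 0.7 0 0 0'|grep -E "pos|contact"
```

```text
position: [556.8, -68.2, 48.7]
contact_force: [0.3, 0.9, -0.2]
position: [557.0, -68.2, 48.4]
contact_force: [-0.9, 0.9, 1.7]
```

```bash
python3 -m jog '0 0 0 0 0 0;0 0 0 0 0 0;0 0 0 0 0 0;0 0 0 0 0 0;0 0 0 0 0 0' 42; python3 -m jog '0 0 -5 0 0 0;0 0 -15 0 0 0;0 0 -30 0 0 0;0 0 -60 0 0 0;0 0 -100 0 0 0;0 0 -120 0 0 0;-40 0 -120 0 0 0;-80 0 -120 0 0 0;-120 0 -120 0 0 0;-120 0 -120 0 0 0'; python3 look.py 4;  python3 -c "
from h import *
go(C-225*X+[0,0,50]);cab()"
```

```text
clock: 18.65
position: [556.9, -68.3, 48.0]
ee_rot: [0.996, 0.089, -0.0, 0.0]
contact_force: [0.1, 1.0, 0.1]
gripper_width: 41.7
grasp_force: 0.0
clock: 19.65
position: [433.7, -90.4, 168.6]
ee_rot: [0.996, 0.089, -0.001, -0.001]
contact_force: [0.9, 0.2, 0.7]
gripper_width: 42.1
grasp_force: 0.0
19.75 [438.8445793  -89.77211727 169.47998567]
shift [ 22.3  39.5 119.6] rot [ 0.    -0.003 -0.002] t 19.75
cab x,y,z -247.58 39.57 169.48 Fx 0.41 F [ 0.5 -0.3  0.5]
```

View pics/crop4.png

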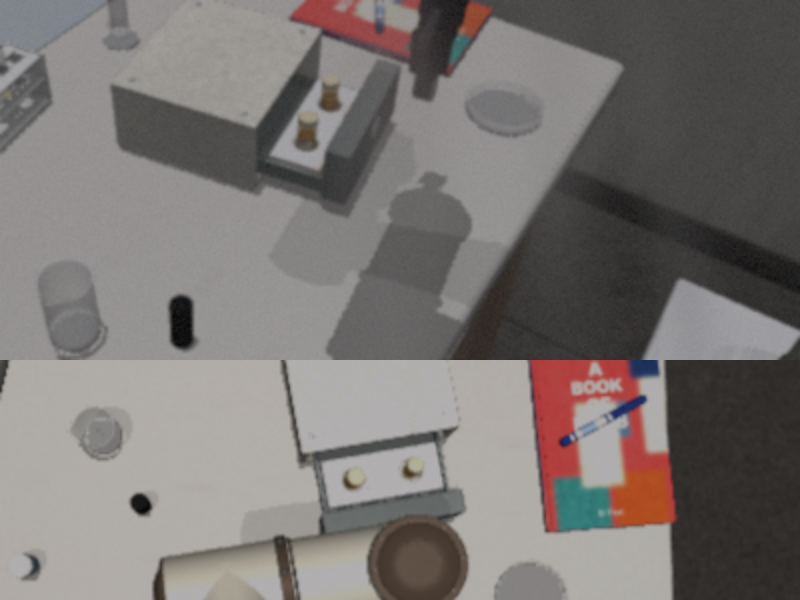

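Both vials stand upright in the wells: the new one at scene crop (307,130), vial_1 at (330,95). I now press the front shut.

```bash
python3 -m jog '5 20 0 0 0 0;15 39.5 0 0 0 0;22 39.5 30 0 0 0;22 39.5 60 0 0 0;22 39.5 90 0 0 0;22 39.5 110 0 0 0;22 39.5 119 0 0 0;22 39.5 119 0 0 0;22 39.5 119 0 0 0;22 39.5 119 0 0 0' 0; python3 -c "
from h import *
cab()"
```

```text
clock: 20.75
position: [468.8, -124.5, 50.2]
ee_rot: [0.996, 0.09, 0.001, 0.0]
contact_force: [-0.8, -0.1, 0.5]
gripper_width: -0.0
grasp_force: 0.0
cab x,y,z -224.4 0.01 50.25 Fx -0.84 F [-0.8 -0.1  0.5]
```

```bash
python3 -m jog '4 0 0 0 0 0;7 0 0 0 0 0;10 0 0 0 0 0;12 0 0 0 0 0;13.5 0 0 0 0 0;15 0 0 0 0 0;16.5 0 0 0 0 0;18 0 0 0 0 0;19.5 0 0 0 0 0;21 0 0 0 0 0'>/dev/null && python3 ok.py 7 && python3 -m jog '2 0 0 0 0 0;4 0 0 0 0 0;6 0 0 0 0 0;8 0 0 0 0 0;10 0 0 0 0 0;12 0 0 0 0 0;14 0 0 0 0 0;16 0 0 0 0 0;18 0 0 0 0 0;20 0 0 0 0 0'>/dev/null && python3 ok.py 7.5 && python3 -m jog '2 0 0 0 0 0;4 0 0 0 0 0;6 0 0 0 0 0;8 0 0 0 0 0;10 0 0 0 0 0;12 0 0 0 0 0;14 0 0 0 0 0;16 0 0 0 0 0;18 0 0 0 0 0;20 0 0 0 0 0'>/dev/null && python3 ok.py 7.5 && python3 -m jog '2 0 0 0 0 0;4 0 0 0 0 0;6 0 0 0 0 0;8 0 0 0 0 0;10 0 0 0 0 0;12 0 0 0 0 0;14 0 0 0 0 0;16 0 0 0 0 0;18 0 0 0 0 0;20 0 0 0 0 0'>/dev/null && python3 ok.py 7.5
```

```text
x -205.77 F 2.74
x -184.74 F 3.33
x -164.48 F 4.45
x -144.53 F 4.96
```

```bash
python3 -m jog '2 0 0 0 0 0;4 0 0 0 0 0;6 0 0 0 0 0;8 0 0 0 0 0;10 0 0 0 0 0;12 0 0 0 0 0;13.5 0 0 0 0 0;15 0 0 0 0 0;16 0 0 0 0 0;17 0 0 0 0 0'>/dev/null && python3 ok.py 7.5 && python3 -m jog '0.5 0 0 0 0 0;1 0 0 0 0 0'>/dev/null && python3 ok.py 7.5 && python3 -m jog '0.4 0 0 0 0 0;0.8 0 0 0 0 0' >/dev/null && python3 ok.py 7.5 && python3 -m jog '0.4 0 0 0 0 0;0.8 0 0 0 0 0' >/dev/null && python3 ok.py 7.5 && python3 -m jog '0.4 0 0 0 0 0;0.8 0 0 0 0 0' >/dev/null && python3 ok.py 7.5&& python3 -m jog '0.4 0 0 0 0 0;0.8 0 0 0 0 0' >/dev/null && python3 ok.py 7.5
```

```text
x -127.77 F 5.6
x -126.65 F 5.1
x -125.66 F 4.05
x -124.86 F 4.19
x -124.26 F 5.14
x -124.12 F 7.59
```

The buffer is felt, so the drawer is at least 8 mm past its latched place. I let go.

```bash
python3 -m jog '-3 0 0 0 0 0;-8 0 0 0 0 0;-15 0 0 0 0 0;-40 0 0 0 0 0;-80 0 0 0 0 0;-110 0 0 0 0 0;-110 0 -50 0 0 0;-110 0 -100 0 0 0;-110 0 -140 0 0 0;-110 0 -140 0 0 0'; python3 -m jog '0 0 0 0 0 0;0 0 0 0 0 0;0 0 0 0 0 0;0 0 0 0 0 0;0 0 0 0 0 0;0 0 0 0 0 0;0 0 0 0 0 0;0 0 0 0 0 0;0 0 0 0 0 0;0 0 0 0 0 0'>/dev/null; python3 look.py 5
```

```text
clock: 27.75
position: [464.2, -126.0, 195.3]
ee_rot: [0.996, 0.09, 0.008, 0.001]
contact_force: [1.1, 0.1, 0.5]
gripper_width: 0.1
grasp_force: 0.0
28.85 [ 459.82772997 -125.95713434  189.10336547]
```

View pics/crop5.png

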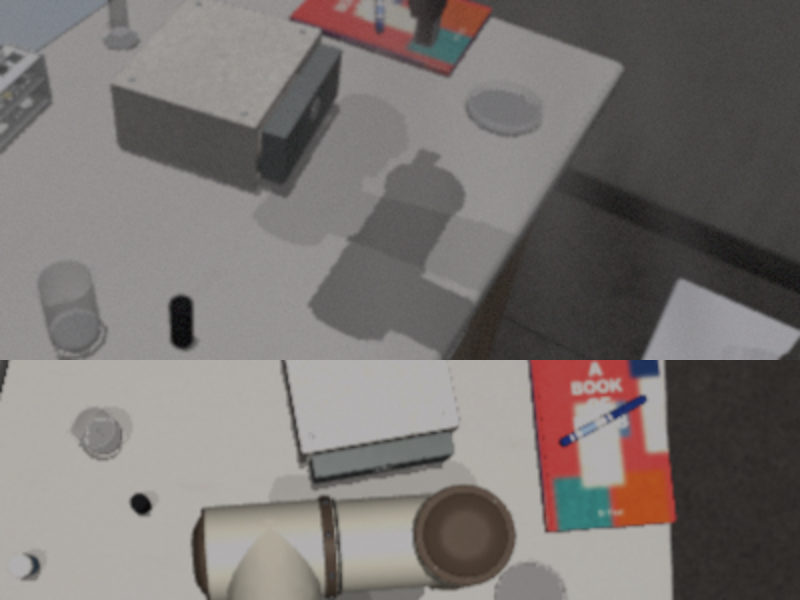

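The drawer is latched shut, with its front at scene crop (300,115). The bystanders are where they were and the arm is clear.

```bash
python3 -c "
from bench import arm
print(arm.job_done())"
```

```text
the job is handed in; nothing more can be done
None
```

I handed the job in at about 29 s: the amber vial stands upright in the drawer's empty well, the drawer is latched shut, the highest press force I read was 8.3 N, and the other vial and bystanders looked undisturbed whenever they were in view.

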